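Find the flush lid release of a rice cooker and press it

ROBOT

A 7-joint arm with a two-finger parallel gripper is mounted at the origin on the work surface. World frame = base frame: x ahead of the robot, y to its left, z up, the work surface at z = 0. Lengths are in m, angles in rad, forces in N, time in s.
With the tool pointing down it reaches from about 0.4 to 0.85 m from the base axis. Payload 10.4 kg.
Tool frame: the origin (TCP) lies on the mounting face of the last link; the fingertips stand r.tips_ahead ahead of it and the grasp point (between the pads) lies 164 mm ahead of it (r.tips_ahead is the distance from the TCP to the fingertips, in m); z points along the fingers, y is the line along which they close (so a half turn about z gives the same grasp; the last joint's range is limited). The gripper opens to 87 mm and grips with 3 to 60 N. Pads are 19 mm wide; open, the fingers measure 117 mm over their backs; the gripper's body (75 mm by 190 mm) begins 51 mm behind the grasp point.
Start: joints at [-0.023, 0.332, -0.065, 1.46, 0.022, 1.35, -0.088], TCP at [0.625, 0, 0.405] pointing down, gripper open.
Joint ranges: [-2.6, 2.6], [-0.5, 2.12], [-1.47, 1.34], [0.16, 2.42], [-1.27, 4.41], [0.06, 2.06], [-2.6, 2.6]. Speed limits (rad/s): [2.22, 2.22, 2.79, 2.79, 3.14, 3.14, 3.14].

INTERFACE

Orientations are given as a unit quaternion [x, y, z, w].
In Python, from bench import telemetry, imaging, job, r gives the robot as it stands.
- The arm moves only by the tool move_arm, never from a script. Its argument "steps" is a list of rows, each an object of numbers: "dx", "dy", "dz": the shift along the tool's x, y, z in cm; "spin": the turn about the tool's z in rad. In form: [{"dx": .., "dy": .., "dz": .., "spin": ..}, ...]. A call has 1 to 12 rows; each row shifts and turns the commanded pose from where the row before left it, along the tool's axes as they then stand; what a row does not reach is not made up. A row lasts 1/10 s, in which the tool goes at most 50 mm and 8.59 degrees, less where a joint would pass 70% of its speed; a pose out of reach is approached as far as the arm can. A call with a gripper value outside its range is refused whole. "claw" is the finger opening in cm, from 0 to 8.7, set as the call begins (left out, the last holds). The fingers move at their own pace and stop on an object; "squeeze" is the grip in N (left out, the last holds). Time passes only in rows, so rows that do not move let the fingers close. It gives the time, the measured TCP pose, the force, the opening and the grip force at its end, in the units of the state.
- telemetry.read_state(): the state, without advancing time (a new reading comes with each control period).
- imaging.camera(name): name is "scene" or "side" or "wrist"; returns a dict with "img" (384x512x3 uint8, red, green, blue), "camera_matrix" (3x3 intrinsics, pixels), "D" ([k1, k2, p1, p2, k3] as OpenCV has them; the pictures are not rectified), "R" (3x3) and "t" (3): a world point X has camera coordinates R X + t. Camera axes: x right, y down, z forward; pixel columns grow to the right and rows downward; lengths in m; the calibration is good to about 2 mm. A picture is of the moment at which its call begins. There is no depth.
- job.close_job(): hands the job in; it is judged then, once.
The state is a dict: "time": time; "joint_positions": joint angles; "joint_vel": joint speeds; "joint_torque": joint torques, N m; "ee_pos": TCP position; "eef_rot": TCP orientation; "ft_force": force on the tool from outside, world axes, zero at the start; "torque": the same for the moment, N m; "width": finger opening in m; "grip_force": force on a finger pad.
Only numpy, scipy, OpenCV 4.12 (cv2) and the standard library are available. Lean on these libraries where they do the work, as an engineer would, in place of code of your own. Each camera call takes 0.05 s, during which the arm holds its last target. There are 200 camera calls.

TASK

Open the rice cooker so that its pot can be taken out: its unmarked release plate lies sunk somewhere along the plain grey strip in front of the lid and is best found by feeling lightly along the strip with a closed fingertip. Press the plate down until the catch lets go, then take the hand away so that the plate springs back and the lid swings up fully open. Only touch, never lean hard on anything, and leave everything standing around the cooker where it is.

Things in the scene. Friction and masses are not known exactly. Their poses are not given: they have to be found in the camera images.
- cooker: white box-shaped rice cooker, 340 mm deep (x), 260 wide (y), 200 high, standing fast on the counter. Origin: centre of its underside; x points from its front (control panel) to its back, z up. The lid's top and the plain grey strip before it are level, 200 mm up; nothing near the strip is higher while the lid is shut. Front edge at x = -171 mm, lid's front edge at x = -100 mm
- strip_mid (a point): middle of the grey strip, on its flat, rigid top surface; axes as the cooker's. Strip: 256 mm along y, 52 mm along x. Sunk in it, same grey, is the release: an opening 56 mm (y) by 40 mm (x) on the strip's centre line, its plate lying level 3 mm below the surface. Its place along the strip differs: its centre is anywhere from y = -75 to +75 mm, not given. A tip up to 35 mm wide fits in
- release (a joint): travel of the release plate, m: 0 = at rest, 0.005 = fully in (8 mm below the strip's surface). Spring: about 2 N to start moving, about 6 N fully in; the catch lets go at about 0.0035; the plate springs back when let go
- lid (a joint): angle of the lid, rad: 0 = shut and latched, 1.45 = fully open. 250 mm long, hinged at the cooker's back (150 mm behind its origin, 178 mm up): the front edge swings up and back. Sprung: once the catch lets go it rises by itself in 1 to 2 s; if a hand is in its way it rests lightly on it and goes on when the hand leaves
- rice_bowl: blue rice bowl, 112 mm across, 58 mm high, beside the cooker; bystander. Origin: centre of its underside, z up
- measure_cup: green measuring cup, 72 mm across, 62 mm high, on the cooker's other side; bystander. Origin: centre of its underside, z up
- paddle: white rice paddle, 200 mm long, lying flat beside the cooker; bystander. Origin: under its middle
- mug: brown mug, 80 mm across, 90 mm high; bystander. Origin: centre of its underside, z up
- food_tub: white tub with a red label, 96 mm across, 85 mm high; bystander. Origin: centre of its underside, z up
- water_bottle: clear water bottle, 66 mm across, 205 mm high; bystander. Origin: centre of its underside, z up
- soy_bottle: amber sauce bottle, 60 mm across, 170 mm high; bystander. Origin: centre of its underside, z up
- canister: white canister with a black cap, 70 mm across, 180 mm high; bystander. Origin: centre of its underside, z up

How it is judged:
On the way, in this order (a step that is already met when the one before it is completed fails the run):
1. the release plate is pressed in until the catch lets go (value of joint release above 0.003 m), for 0.02 s.
2. the lid swings up (value of joint lid above 1.2 rad), for 0.2 s.
At the end, for the whole second after the job is handed in: the lid stands open (beyond 1.3 rad) and at rest, the release plate has sprung back (under 1.5 mm), and every bystander is within 20 mm of where it stood (value of joint lid above 1.3 rad and velocity of joint lid below 0.05 rad/s and value of joint release below 0.0015 m and distance of each of rice_bowl, measure_cup, paddle, mug, food_tub, water_bottle, soy_bottle, canister from where it was at the start of the episode below 0.02 m); the robot touches nothing.
It fails at once if a bystander is knocked, pushed or lifted (moved more than 30 mm) (distance of any of rice_bowl, measure_cup, paddle, mug, food_tub, water_bottle, soy_bottle, canister from where it was at the start of the episode above 0.03 m).
It fails at once if the hand leans hard on something (over 60 N) (contact force between the fingers and anything else above 60 N).
It also fails if it takes over 48 s, if anything falls off the work surface, if the arm or the gripper's body presses on something with over 40 N, if the wrist force passes 120 N, or if a joint passes its speed limit or range.

## Working session

There is one attempt and no reset: what is moved stays moved. The work goes in short steps, Python scripts to look and compute and a tool call to move; the robot and the scene stay as the last step left them, time stands still between calls to the robot, and variables do not carry over. Pictures are saved under pics/ and viewed, at most 10 in all, crops included, and the job is handed in when it is done.

Besides the shell and the picture viewer there is one more tool, called after ">>>" as a command line: name --argument value ..., lists and objects as JSON in quotes. move_arm: Moves the arm, as the interface text tells. Its arguments: {"type":"object","properties":{"steps":{"type":"array","items":{"type":"object","properties":{"dx":{"type":"number"},"dy":{"type":"number"},"dz":{"type":"number"},"spin":{"type":"number"}}}},"claw":{"type":"number"},"squeeze":{"type":"number"}},"required":["steps"]}

```bash
mkdir -p pics; python3 - <<'E'
from bench import telemetry, imaging, job, r
import cv2,numpy as np,pickle
d={}
for n in("scene","side","wrist"):
    c=imaging.camera(n);d[n]=c
    cv2.imwrite(f"pics/{n}0.png",c["img"][:,:,::-1])
pickle.dump(d,open("c0.pkl","wb"))
s=telemetry.read_state();print(s,r.tips_ahead)
cv2.imwrite("pics/both.png",np.hstack([cv2.resize(d[n]["img"],(400,300))[:,:,::-1] for n in("side","wrist")]))
E
```

```text
{'time': 0.15, 'joint_positions': array([-0.02262428,  0.33269684, -0.06466878,  1.46072795,  0.02155522,
        1.34992254, -0.08852277]), 'joint_vel': array([-0.00067497, -0.00119554, -0.00079554, -0.00284084, -0.00165621,
       -0.00131762,  0.00126252]), 'joint_torque': array([ 1.82067095e-03, -6.23630190e+01,  2.54254905e-02, -3.90143681e+01,
       -6.11935230e-02,  3.71907104e-02, -1.53469024e-06]), 'ee_pos': array([6.24900718e-01, 1.35218149e-05, 4.04164934e-01]), 'eef_rot': array([ 7.07114232e-01,  7.07099131e-01, -3.80132958e-04, -3.70821003e-04]), 'ft_force': array([ 0.24309312, -0.79671626,  0.29383569]), 'torque': array([ 0.04227879, -0.06514974,  0.00271875]), 'grip_force': 0.0, 'width': 0.08692650560600582} 0.1822
```

View pics/scene0.png

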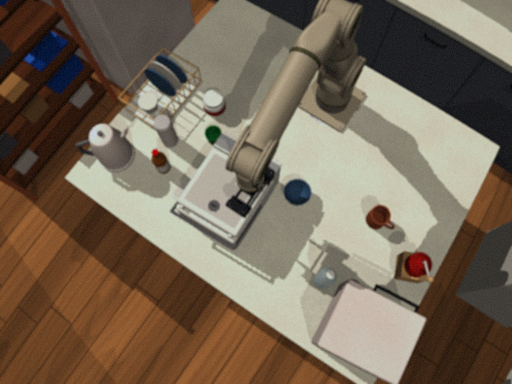

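View pics/both.png

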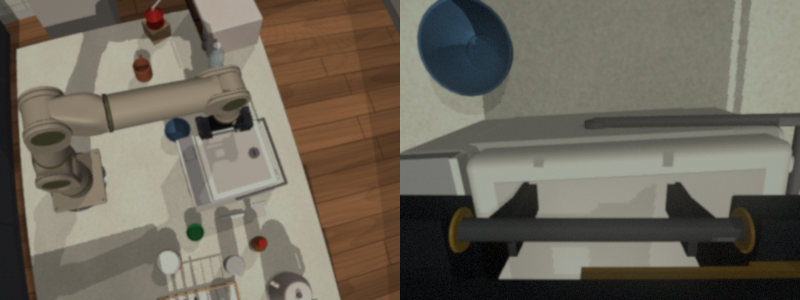

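The side view shows the cooker centred near (235,160) in its 400x300 half. The grey strip is on the robot's side at about x=190, with the bowl at (177,129) and the cup at (195,232). I'll enlarge the cooker region.

```bash
python3 - <<'E'
import cv2,numpy as np,pickle
d=pickle.load(open("c0.pkl","rb"))
a=cv2.resize(d["side"]["img"][140:290,200:400],(800,600),interpolation=cv2.INTER_CUBIC)[:,:,::-1]
cv2.imwrite("pics/sidecrop.png",a)
E
```

```text
(no output)
```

View pics/sidecrop.png

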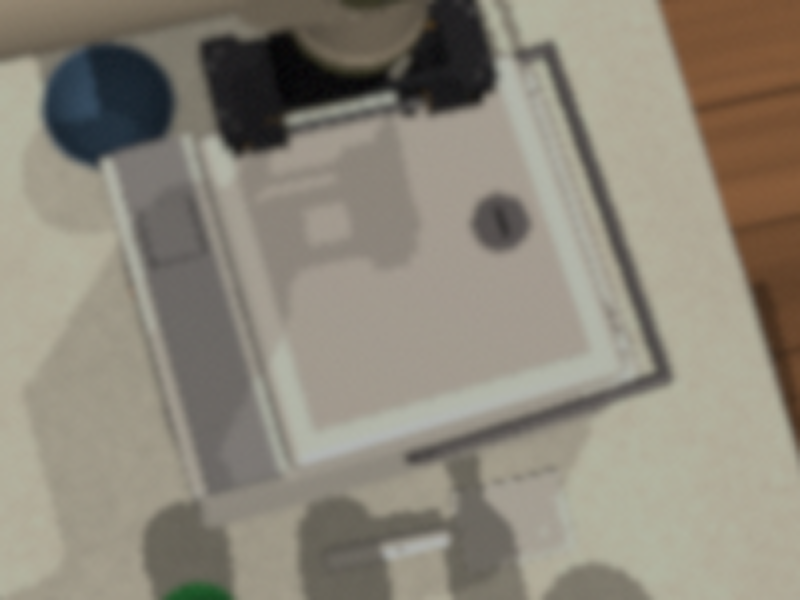

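The crop shows the grey strip from about (145,147) to (243,485). A faint rectangle is outlined in it, with corners near (140,208), (190,190), (208,252) and (160,268). It's probably the release plate. I'll turn these pixels into positions.

```bash
cat > h.py <<'E'
import cv2,numpy as np
def world(c,p,z):
    q=cv2.undistortPoints(np.float64(p).reshape(-1,1,2),c["camera_matrix"],np.float64(c["D"]))[:,0]
    R,t=np.array(c["R"]),np.array(c["t"]).ravel()
    o=-R.T@t; v=np.c_[q,np.ones(len(q))]@R
    return o+v*((z-o[2])/v[:,2])[:,None]
E
python3 - <<'E'
import pickle,numpy as np;from h import world
d=pickle.load(open("c0.pkl","rb"));c=d["side"]
f=lambda P:np.array(P)/4+[200-.375,140-.375]
s=world(c,f([(107,157),(183,138),(205,495),(280,470)]),.2)
g=world(c,f([(140,208),(190,190),(208,252),(160,268)]),.2)
print(s.round(4));print(g.round(4))
n=np.linalg.norm
print("strip len",n(s[0]-s[2]),n(s[1]-s[3]),"w",n(s[0]-s[1]),n(s[2]-s[3]),"plate",n(g[0]-g[1]),n(g[1]-g[2]),n(g[2]-g[3]))
m=s.mean(0);y=(s[0]+s[1]-s[2]-s[3]);y/=n(y);print("mid",m,"yaw of y axis from world y",np.arctan2(-y[0],y[1]))
gc=g.mean(0);print("plate",gc,"along",(gc-m)@y,"tgt",m+y*((gc-m)@y))
print("bowl",world(c,f([(110,100)]),.058),"cup",world(c,f([(195,600)]),.062))
E
```

```text
[[ 0.4563  0.016   0.2   ]
 [ 0.5133  0.0178  0.2   ]
 [ 0.4721 -0.24    0.2   ]
 [ 0.5265 -0.2346  0.2   ]]
[[ 0.4717 -0.0274  0.2   ]
 [ 0.5097 -0.0222  0.2   ]
 [ 0.5122 -0.0705  0.2   ]
 [ 0.4763 -0.0743  0.2   ]]
strip len 0.2564274304387927 0.2527179076911494 w 0.05701089074471837 0.054660036547094386 plate 0.03838644721799151 0.048338849463977235 0.036161081093483885
mid [ 0.49205357 -0.11021546  0.2       ] yaw of y axis from world y 0.056883400897558396
plate [ 0.49247977 -0.04858935  0.2       ] along 0.061502205412559956 tgt [ 0.488557   -0.04881273  0.2       ]
bowl [[0.4680812  0.11258511 0.058     ]] cup [[ 0.4484192  -0.29607279  0.062     ]]
```

The measured strip (256x55 mm) fits the given size, and the outlined plate sits about 61 mm along it, at roughly (0.490, -0.049). I'll close the fingers, go above that spot, and turn the hand so its 30 mm side runs along the opening's long side.

>>> move_arm --claw 0 --squeeze 5 --steps '[{"dz": -1.5},{"dy": -2.7,"dx": -1},{"dy": -2.7,"dx": -1},{"dy": -2.7,"dx": -1},{"dy": -2.7,"dx": -1},{"dy": -2.7,"dx": -0.9},{}]'

```text
$.steps[0]: bad value
```

>>> move_arm --steps '[{"spin": 0.149},{"spin": 0.149},{"spin": 0.149},{"spin": 0.149},{"spin": 0.149},{"spin": 0.149},{"spin": 0.149},{"spin": 0.149},{"spin": 0.149},{"spin": 0.149},{"spin": 0.02},{}]'

```text
$.steps[0]: bad value
```

```bash
python3 - <<'E'
from bench import telemetry, imaging
import cv2,numpy as np,pickle
from scipy.spatial.transform import Rotation as R
s=telemetry.read_state();print(s["time"],s["ee_pos"],s["ft_force"],s["width"]);print(R.from_quat(s["eef_rot"]).as_matrix().round(3))
d={n:imaging.camera(n) for n in("side","wrist")};pickle.dump(d,open("c1.pkl","wb"))
a=cv2.resize(d["side"]["img"][140:290,200:400],(400,300),interpolation=cv2.INTER_CUBIC)
cv2.imwrite("pics/b1.png",np.hstack([a,cv2.resize(d["wrist"]["img"],(400,300))])[:,:,::-1])
E
```

```text
0.15 [6.24900718e-01 1.35218149e-05 4.04164934e-01] [ 0.24309312 -0.79671626  0.29383569] 0.08692650560600582
[[ 0.     1.    -0.001]
 [ 1.    -0.    -0.   ]
 [-0.    -0.001 -1.   ]]
```

View pics/b1.png

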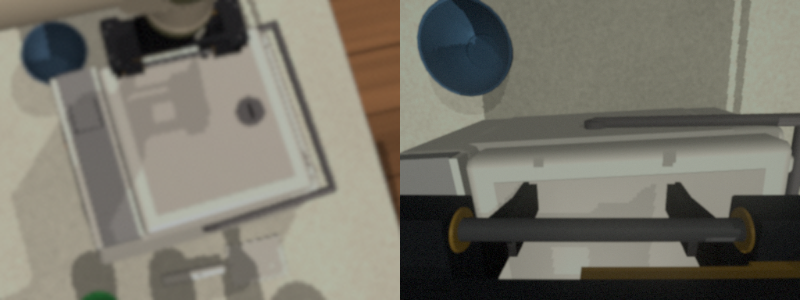

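Both calls were refused, so the picture is unchanged. Every row probably needs all four fields.

>>> move_arm --claw 0 --squeeze 5 --steps '[{"dx": 0,"dy": 0,"dz": -1.5,"spin": 0},{"dx": -1,"dy": -2.7,"dz": 0,"spin": 0},{"dx": -1,"dy": -2.7,"dz": 0,"spin": 0},{"dx": -1,"dy": -2.7,"dz": 0,"spin": 0},{"dx": -1,"dy": -2.7,"dz": 0,"spin": 0},{"dx": -0.9,"dy": -2.7,"dz": 0,"spin": 0},{"dx": 0,"dy": 0,"dz": 0,"spin": 0}]'

```text
time: 0.95
ee_pos: [0.4879, -0.0505, 0.4215]
eef_rot: [0.708, 0.706, 0.0, 0.001]
ft_force: [1.0, -0.1, -0.4]
width: 0.039
grip_force: 0.0
```

>>> move_arm --steps '[{"dx": 0,"dy": 0,"dz": 0,"spin": 0.149},{"dx": 0,"dy": 0,"dz": 0,"spin": 0.149},{"dx": 0,"dy": 0,"dz": 0,"spin": 0.149},{"dx": 0,"dy": 0,"dz": 0,"spin": 0.149},{"dx": 0,"dy": 0,"dz": 0,"spin": 0.149},{"dx": 0,"dy": 0,"dz": 0,"spin": 0.149},{"dx": 0,"dy": 0,"dz": 0,"spin": 0.149},{"dx": 0,"dy": 0,"dz": 0,"spin": 0.149},{"dx": 0,"dy": 0,"dz": 0,"spin": 0.149},{"dx": 0,"dy": 0,"dz": 0,"spin": 0.149},{"dx": 0,"dy": 0,"dz": 0,"spin": 0.02},{"dx": 0,"dy": 0,"dz": 0,"spin": 0}]'

```text
time: 2.15
ee_pos: [0.4904, -0.0488, 0.4203]
eef_rot: [0.999, 0.032, 0.0, -0.0]
ft_force: [-0.2, 0.6, 0.1]
width: 0.0007
grip_force: 0.0
```

```bash
python3 - <<'E'
from bench import telemetry, imaging
import cv2,numpy as np,pickle
from scipy.spatial.transform import Rotation as R
s=telemetry.read_state();print(s["time"],s["ee_pos"],s["ft_force"],s["width"]);print(R.from_quat(s["eef_rot"]).as_matrix().round(3))
d={n:imaging.camera(n) for n in("side","wrist")};pickle.dump(d,open("c1.pkl","wb"))
a=cv2.resize(d["side"]["img"][140:290,200:400],(400,300),interpolation=cv2.INTER_CUBIC)
cv2.imwrite("pics/b2.png",np.hstack([a,cv2.resize(d["wrist"]["img"],(400,300))])[:,:,::-1])
E
```

```text
2.15 [ 0.49036737 -0.04875509  0.42033337] [-0.16324302  0.57919863  0.14666832] 0.0007070929847080356
[[ 0.998  0.064  0.001]
 [ 0.064 -0.998  0.   ]
 [ 0.001 -0.    -1.   ]]
```

View pics/b2.png

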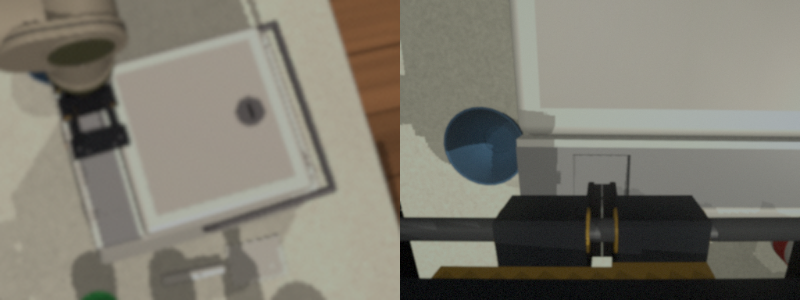

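The wrist view (right half) shows the opening outlined between columns 574 and 629, with its far edge at row 155. The closed fingers are centred on it, at column 602. I'll check the position from this nearer view.

```bash
python3 - <<'E'
import pickle,numpy as np;from h import world
d=pickle.load(open("c1.pkl","rb"));c=d["wrist"]
P=np.array([(174,155),(229,155),(117,139),(117,205)])*1.28
print(world(c,P,.2).round(4))
E
```

```text
[[ 0.507  -0.0265  0.2   ]
 [ 0.5099 -0.0704  0.2   ]
 [ 0.5172  0.0189  0.2   ]
 [ 0.4591  0.0205  0.2   ]]
```

The outline centres near (0.488, -0.049), matching the tip position, though it measures about 45 mm against the stated 56. So I'll feel for it gently rather than trust the outline.

>>> move_arm --steps '[{"dx": -0.1,"dy": 0,"dz": 1.5,"spin": 0},{"dx": 0,"dy": 0,"dz": 1.5,"spin": 0},{"dx": 0,"dy": 0,"dz": 0.3,"spin": 0},{"dx": 0,"dy": 0,"dz": 0,"spin": 0},{"dx": 0,"dy": 0,"dz": 0,"spin": 0}]'

```text
time: 2.75
ee_pos: [0.4892, -0.049, 0.3875]
eef_rot: [1.0, 0.031, 0.0, -0.0]
ft_force: [0.2, -1.0, -0.2]
width: 0.0005
grip_force: 0.0
```

>>> move_arm --steps '[{"dx": 0,"dy": 0,"dz": 0.1,"spin": 0},{"dx": 0,"dy": 0,"dz": 0.1,"spin": 0},{"dx": 0,"dy": 0,"dz": 0.1,"spin": 0},{"dx": 0,"dy": 0,"dz": 0,"spin": 0}]'

```text
time: 3.15
ee_pos: [0.489, -0.0491, 0.3837]
eef_rot: [1.0, 0.03, 0.0, -0.0]
ft_force: [-0.2, -0.0, 0.6]
width: 0.0009
grip_force: 0.0
```

>>> move_arm --steps '[{"dx": 0,"dy": 0,"dz": 0.1,"spin": 0},{"dx": 0,"dy": 0,"dz": 0.1,"spin": 0},{"dx": 0,"dy": 0,"dz": 0,"spin": 0}]'

```text
time: 3.45
ee_pos: [0.489, -0.0491, 0.3816]
eef_rot: [1.0, 0.03, -0.0, -0.0]
ft_force: [-0.2, 0.1, 0.2]
width: 0.0
grip_force: 0.0
```

>>> move_arm --steps '[{"dx": 0,"dy": 0,"dz": 0.1,"spin": 0},{"dx": 0,"dy": 0,"dz": 0,"spin": 0}]'

```text
time: 3.65
ee_pos: [0.489, -0.049, 0.3806]
eef_rot: [1.0, 0.03, -0.0, -0.0]
ft_force: [-0.1, 0.0, 0.5]
width: 0.0005
grip_force: 0.0
```

>>> move_arm --steps '[{"dx": 0,"dy": 0,"dz": 0.1,"spin": 0},{"dx": 0,"dy": 0,"dz": 0,"spin": 0}]'

```text
time: 3.85
ee_pos: [0.489, -0.0491, 0.3798]
eef_rot: [1.0, 0.03, 0.0, -0.0]
ft_force: [-1.0, -1.0, -0.0]
width: 0.0005
grip_force: 0.0
```

The tip is at about 0.1976 with no contact, below the strip surface, so it's in the opening. I'll press in small steps.

>>> move_arm --steps '[{"dx": 0,"dy": 0,"dz": 0.1,"spin": 0},{"dx": 0,"dy": 0,"dz": 0.1,"spin": 0},{"dx": 0,"dy": 0,"dz": 0,"spin": 0}]'

```text
time: 4.15
ee_pos: [0.489, -0.0491, 0.3778]
eef_rot: [1.0, 0.03, 0.0, -0.0]
ft_force: [-0.5, -0.1, 3.4]
width: 0.0004
grip_force: 1.5
```

>>> move_arm --steps '[{"dx": 0,"dy": 0,"dz": 0.1,"spin": 0},{"dx": 0,"dy": 0,"dz": 0,"spin": 0}]'

```text
time: 4.35
ee_pos: [0.489, -0.049, 0.3769]
eef_rot: [1.0, 0.03, 0.0, 0.0]
ft_force: [-0.9, 0.2, 3.9]
width: 0.0002
grip_force: 2.1
```

A soft spring at 3.9 N and still moving, so it's the plate. Next I'll press past the catch.

>>> move_arm --steps '[{"dx": 0,"dy": 0,"dz": 0.1,"spin": 0},{"dx": 0,"dy": 0,"dz": 0.1,"spin": 0},{"dx": 0,"dy": 0,"dz": 0,"spin": 0}]'

```text
time: 4.65
ee_pos: [0.4891, -0.0491, 0.3748]
eef_rot: [1.0, 0.03, 0.0, 0.0]
ft_force: [-0.8, -0.3, 4.6]
width: 0.0005
grip_force: 2.5
```

```bash
python3 - <<'E'
from bench import telemetry, imaging
import cv2,numpy as np
s=telemetry.read_state();print(s["time"],s["ee_pos"],s["ft_force"])
a=cv2.resize(imaging.camera("side")["img"][100:290,200:400],(400,380),interpolation=cv2.INTER_CUBIC)
cv2.imwrite("pics/b3.png",np.hstack([a,cv2.resize(imaging.camera("wrist")["img"],(400,380))])[:,:,::-1])
E
```

```text
4.65 [ 0.48905494 -0.04906192  0.37478357] [-0.75649118 -0.29948715  4.55057953]
```

View pics/b3.png

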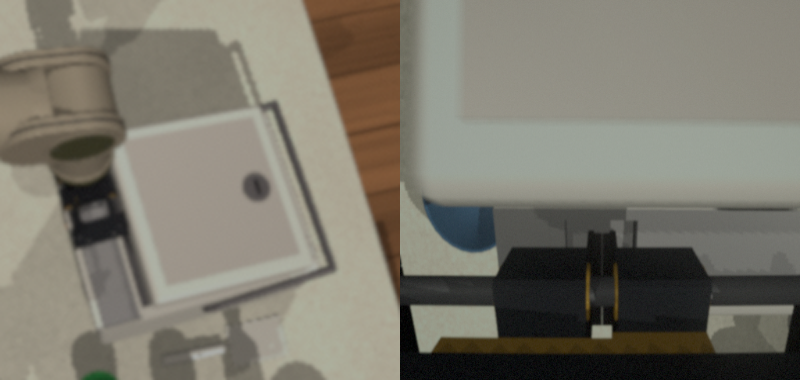

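The lid is rising: in the wrist view it's larger and its front edge has come away from the strip (row ~200). I'll lift out, then back away toward the robot and up.

>>> move_arm --steps '[{"dx": 0,"dy": 0,"dz": -0.8,"spin": 0},{"dx": 0,"dy": 0,"dz": -0.8,"spin": 0},{"dx": -1.5,"dy": 0,"dz": -1,"spin": 0},{"dx": -1.5,"dy": 0,"dz": -1,"spin": 0},{"dx": -1.5,"dy": 0,"dz": -1,"spin": 0},{"dx": -1.5,"dy": 0,"dz": -1,"spin": 0},{"dx": -1,"dy": 0,"dz": -0.5,"spin": 0},{"dx": 0,"dy": 0,"dz": 0,"spin": 0}]'

```text
time: 5.55
ee_pos: [0.4185, -0.0534, 0.4367]
eef_rot: [1.0, 0.03, 0.001, 0.0]
ft_force: [-0.2, -0.5, -0.2]
width: 0.0001
grip_force: 0.0
```

>>> move_arm --steps '[{"dx": 0,"dy": 0,"dz": 0,"spin": 0},{"dx": 0,"dy": 0,"dz": 0,"spin": 0},{"dx": 0,"dy": 0,"dz": 0,"spin": 0},{"dx": 0,"dy": 0,"dz": 0,"spin": 0},{"dx": 0,"dy": 0,"dz": 0,"spin": 0},{"dx": 0,"dy": 0,"dz": 0,"spin": 0},{"dx": 0,"dy": 0,"dz": 0,"spin": 0},{"dx": 0,"dy": 0,"dz": 0,"spin": 0},{"dx": 0,"dy": 0,"dz": 0,"spin": 0},{"dx": 0,"dy": 0,"dz": 0,"spin": 0},{"dx": 0,"dy": 0,"dz": 0,"spin": 0},{"dx": 0,"dy": 0,"dz": 0,"spin": 0}]'

```text
time: 6.75
ee_pos: [0.4191, -0.0533, 0.4358]
eef_rot: [1.0, 0.03, 0.0, 0.0]
ft_force: [-0.2, 0.7, 1.0]
width: 0.0004
grip_force: 0.0
```

>>> move_arm --steps '[{"dx": 0,"dy": 0,"dz": 0,"spin": 0},{"dx": 0,"dy": 0,"dz": 0,"spin": 0},{"dx": 0,"dy": 0,"dz": 0,"spin": 0},{"dx": 0,"dy": 0,"dz": 0,"spin": 0},{"dx": 0,"dy": 0,"dz": 0,"spin": 0},{"dx": 0,"dy": 0,"dz": 0,"spin": 0},{"dx": 0,"dy": 0,"dz": 0,"spin": 0},{"dx": 0,"dy": 0,"dz": 0,"spin": 0},{"dx": 0,"dy": 0,"dz": 0,"spin": 0},{"dx": 0,"dy": 0,"dz": 0,"spin": 0},{"dx": 0,"dy": 0,"dz": 0,"spin": 0},{"dx": 0,"dy": 0,"dz": 0,"spin": 0}]'

```text
time: 7.95
ee_pos: [0.4191, -0.0533, 0.4358]
eef_rot: [1.0, 0.03, 0.0, -0.0]
ft_force: [0.6, -0.0, -0.5]
width: 0.0003
grip_force: 0.0
```

```bash
python3 - <<'E'
from bench import telemetry, imaging
import cv2,numpy as np
s=telemetry.read_state();print(s["time"],s["ee_pos"],s["ft_force"])
a=cv2.resize(imaging.camera("side")["img"][100:320,170:400],(400,380),interpolation=cv2.INTER_CUBIC)
cv2.imwrite("pics/b4.png",np.hstack([a,cv2.resize(imaging.camera("wrist")["img"],(400,380))])[:,:,::-1])
E
```

```text
7.95 [ 0.41913218 -0.05331021  0.43575874] [ 0.6211256  -0.04943571 -0.4720393 ]
```

View pics/b4.png

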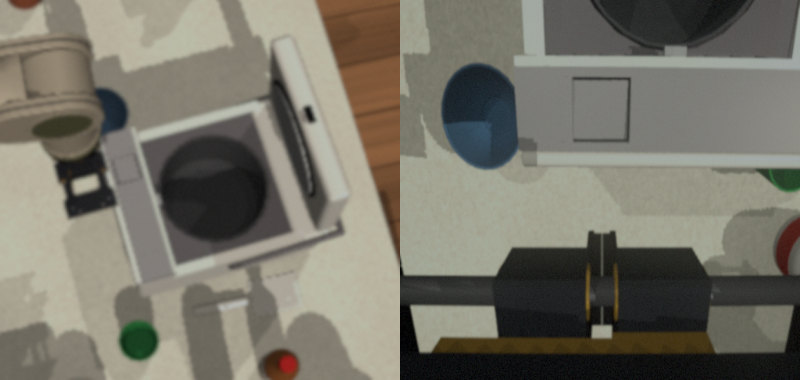

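The lid stands upright in the side view (top edge from (285,45) to (335,215)) and the pot is exposed. The hand is clear, and the plate is back at rest in its opening (wrist view, (601,109)). The bowl and cup haven't moved. I'll hand the job in.

```bash
python3 -c "
from bench import job
print(job.close_job())"
```

```text
the job is handed in; nothing more can be done
None
```

The rice cooker is open: I found the release plate, pressed it at about 5 N until the catch let go, and backed the hand away. The lid swung up, the plate looks sprung back, the bystanders in view looked undisturbed, and the job is handed in (no verdict was returned).

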